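# Stand the loaded bar on the inclined plane

### The arm

A 6-joint arm with a two-finger parallel gripper is mounted at the origin on the work surface; the furniture and walls round the work are solid. World frame = base frame: x ahead of the robot, y to its left, z up, the work surface at z = 0. Lengths are in m, angles in rad, forces in N, time in s.
With the tool pointing down it reaches from about 0.25 to 0.725 m from the base axis. Payload 4 kg.
Tool frame: the origin (TCP) lies midway between the tips of the shut fingers; the grasp point (between the pads) lies 19 mm behind it; z points along the fingers, y is the direction in which the jaws open and shut (so a half turn about z gives the same grasp; the last joint's range is limited). The gripper opens to 85 mm and grips with 20 to 120 N. Pads are 22 mm wide; open, the fingers measure 114 mm over their backs; the gripper's body (76 mm by 85 mm) begins 54 mm behind the grasp point. The pads swing forward as they close: fully open they stand 13 mm farther back than shut.
Start: joints at [1.28, 0.241, 0.005, 1.335, 0, 1.571], TCP at [0.143, 0.479, 0.231] pointing down, gripper open.
Joint ranges: [-2.72, 2.72], [-1.05, 1.87], [-1.09, 1.28], [-1.99, 2.15], [-1.42, 1.44], [-3.14, 3.14]. Speed limits (rad/s): [2.79, 2.79, 3.14, 3.14, 3.14, 3.14].

### API

Orientations are given as a unit quaternion [x, y, z, w].
In Python, from workcell import bot, eyes, job gives the robot as it stands.
- The arm moves only by the shell command python3 -m crank 'ROWS'. ROWS is a JSON object of lists of equal length, an entry for each row: "dr": the turn, a rotation vector about the tool's x, y, z in rad, a list of three; "travel": the shift along the tool's x, y, z in m, a list of three; "hand": the finger opening in m, from 0 to 0.0854. In form: {"dr": [[wx, wy, wz], ...], "travel": [[x, y, z], ...], "hand": [hand, ...]}. A call has 1 to 10 rows; each row is the pose to reach, as a shift and turn from the pose commanded when the call began, along the tool's axes at that moment; what a row does not reach only later rows make up. A row lasts 1/8 s, in which the tool goes at most 62.5 mm and 10.7 degrees, less where a joint would pass 70% of its speed; a pose out of reach is approached as far as the arm can. A call with a gripper value outside its range is refused whole. The fingers move at their own pace and stop on an object; the grip force is fixed at half the most. Time passes only in rows, so rows that repeat a pose let the fingers close. It gives the time, the measured TCP pose, the force and the opening at its end, in the units of the state.
- bot.get_obs(): the state, without advancing time (a new reading comes with each control period).
- eyes.camera(name): name is "scene" or "top" or "wrist"; returns a dict with "color" (400x640x3 uint8, red, green, blue), "K" (3x3 intrinsics, pixels), "R" (3x3) and "t" (3): a world point X has camera coordinates R X + t; the wrist camera has in their place "T_tool_cam" (4x4, takes a point from camera to tool coordinates, whose origin is the TCP and whose axes are the flange's). Camera axes: x right, y down, z forward; pixel columns grow to the right and rows downward; lengths in m; the calibration is good to about 2 mm. A picture is of the moment at which its call begins: read the wrist's pose just before it. There is no depth.
- job.job_done(): hands the job in, once; it reports no verdict.
The state is a dict: "clock": time; "joint_pos": joint angles; "joint_vel": joint speeds; "tau": joint torques, N m; "eef_pos": TCP position; "tool_rot": TCP orientation; "ft_force": force on the tool from outside, world axes, zero at the start; "ft_torque": the same for the moment, N m; "grip_width": finger opening in m.
Only numpy, scipy, OpenCV 4.12 (cv2) and the standard library are available. Lean on these libraries where they do the work, as an engineer would, in place of code of your own. Each camera call takes 0.05 s, during which the arm holds its last target.

### The job

Set up the centre-of-gravity demonstration: the sealed square bar has a weight hidden in one end, and both ends look alike. Lift the bar straight up out of its cradle by its middle, keep it level for a moment and feel which end is heavy; then stand it on the board of the inclined plane, heavy end down and square on its end (with the light end down it topples), let go of it and leave it standing. Leave the other things on the bench where they are.

Things in the scene. Friction and masses are not known exactly. Their poses are not given: they have to be found in the camera images.
- bar: Aluminium square tube 38 x 38 x 120 mm, grey plugs at both ends. Origin at its middle, x along its length. About 0.36 kg; 0.25 kg of it is a slug shut inside, 39 mm from the middle, toward the +x or the -x end: hidden, differs by start. Balance point about 26 mm from the middle; held level by the middle it pulls with about 0.09 N m. Starts lying level in the cradle.
- cradle: Fixed pale wooden cradle: base 130 x 70 x 10 mm, two forked uprights 10 mm thick at 44 mm either side of the middle along its x (78 mm gap between). The bar lies along its x, underside 60 mm and middle 79 mm above the bench; fork ears 11 mm thick reach 8 mm up the bar's sides. Origin: centre of the underside.
- slope: Tilted board of the fixed inclined plane: 160 mm (x) by 150 mm (y), 12 mm thick, dark rubber facing. Origin: centre of its upper face, about 59 mm above the bench; z square out of the face, x pointing down the slope. Tilt 18 degrees. A bar standing square on it has its middle 60 mm from the face and leans downhill 18 degrees; heavy end down it holds without slipping.
- jar: Bystander: jar with lid, 70 x 70 x 84 mm, origin under its middle.
- torch: Bystander: small black torch, 33 x 88 x 34 mm, lying, origin under its middle.
- dye_bottle: Bystander: dropper bottle, 27 mm across, 88 mm high, origin under its middle.

How it is judged:
By the outcome, as a careful person would: the job done as asked, in the order asked, and still so for the second after the job is handed in, with the robot touching nothing.
It also fails if it takes over 48 s, if anything falls off the work surface, if the arm or the gripper's body presses on something with over 40 N, if the wrist force passes 120 N, or if a joint passes its speed limit or range.

## Working session

There is one attempt and no reset: what is moved stays moved. The work goes in short steps, Python scripts to look and compute and a shell command to move; the robot and the scene stay as the last step left them, time stands still between calls to the robot, and variables do not carry over. Pictures are saved under pics/ and viewed, and the job is handed in when it is done.

```bash
mkdir -p pics; ls; python3 - <<'E'
from workcell import bot, eyes, job
import cv2,pickle
o=bot.get_obs(); print(o)
d={}
for n in ["scene","top","wrist"]:
    c=eyes.camera(n); d[n]=c
    cv2.imwrite(f"pics/{n}0.png",c["color"][:,:,::-1])
    print(n,{k:v for k,v in c.items() if k!="color"})
pickle.dump((o,d),open("s0.pkl","wb"))
E
```

```text
pics
{'clock': 0.0, 'joint_pos': array([ 1.27995486e+00,  2.41404978e-01,  3.73080427e-03,  1.33520819e+00,
       -1.67868202e-05,  1.57080855e+00]), 'joint_vel': array([ 0.00021224, -0.00021568, -0.00075648, -0.0009611 , -0.00124471,
        0.00066027]), 'tau': array([-6.10251227e-04, -3.72320938e+01,  2.52405059e+01,  1.72685419e-02,
       -8.94169398e-05, -2.57450381e-06]), 'eef_pos': array([0.14320275, 0.4783941 , 0.23041947]), 'tool_rot': array([ 1.44914696e-01,  9.89443603e-01, -1.03322884e-03, -1.42831690e-04]), 'ft_force': array([-0.65779307,  0.29699153,  0.5321695 ]), 'ft_torque': array([ 0.02765937, -0.05071425, -0.02703536]), 'grip_width': 0.08519078969426087}
scene {'K': array([[368.73641538,   0.        , 320.60642924],
       [  0.        , 368.73641538, 202.00706839],
       [  0.        ,   0.        ,   1.        ]]), 'R': array([[ 0.90692856, -0.42084412, -0.01925669],
       [-0.29752688, -0.60747631, -0.73651225],
       [ 0.29825887,  0.67369337, -0.67615005]]), 't': array([-0.50189446,  0.16963369,  0.83094621])}
top {'K': array([[381.11517908,   0.        ,
[... 182 characters left out ...]
],
       [-9.71984002e-01, -7.12033229e-03, -2.34939144e-01],
       [ 2.34926773e-01,  2.53850311e-03, -9.72009757e-01]]), 't': array([-0.08514271,  0.53641119,  0.85427354])}
wrist {'K': array([[290.04938839,   0.        , 317.47626686],
       [  0.        , 290.04938839, 202.34103886],
       [  0.        ,   0.        ,   1.        ]]), 'T_tool_cam': array([[ 1.12084896e-04, -9.63935068e-01, -2.66137507e-01,
         6.76663852e-02],
       [ 9.99999842e-01,  2.54611932e-04, -5.01036071e-04,
         6.78112161e-04],
       [ 5.50728024e-04, -2.66137409e-01,  9.63934944e-01,
        -1.41946118e-01],
       [ 0.00000000e+00,  0.00000000e+00,  0.00000000e+00,
         1.00000000e+00]])}
```

View pics/scene0.png

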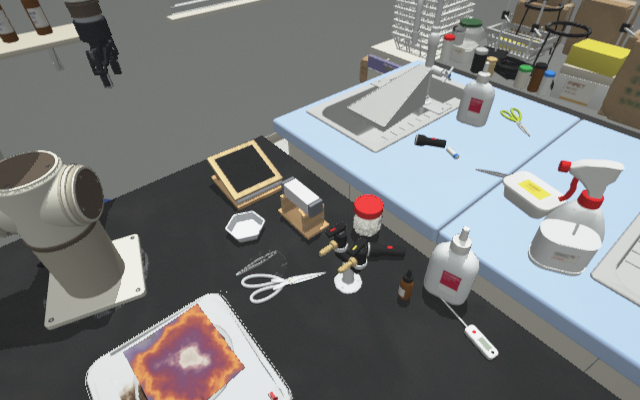

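View pics/top0.png

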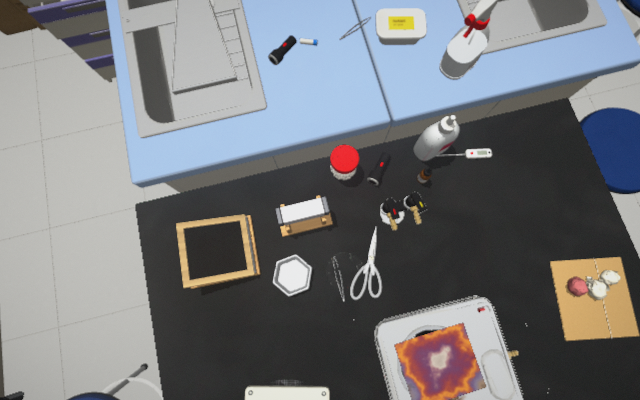

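View pics/wrist0.png

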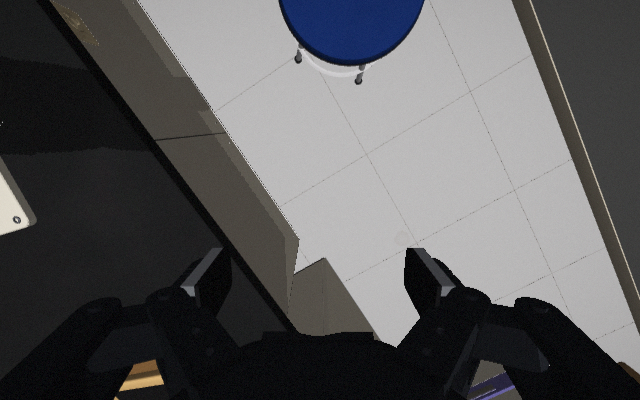

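The top view shows the bar in its cradle at about (303,212), the inclined plane at (217,250), the jar at (344,160), and the torch at (378,168). I'll enlarge these.

```bash
python3 - <<'E'
import cv2
a=cv2.imread("pics/top0.png"); cv2.imwrite("pics/tA.png",cv2.resize(a[180:310,165:345],None,fx=4.4,fy=4.4,interpolation=cv2.INTER_CUBIC))
a=cv2.imread("pics/scene0.png"); cv2.imwrite("pics/sA.png",cv2.resize(a[130:245,200:340],None,fx=5,fy=5,interpolation=cv2.INTER_CUBIC))
E
```

```text
(no output)
```

View pics/tA.png

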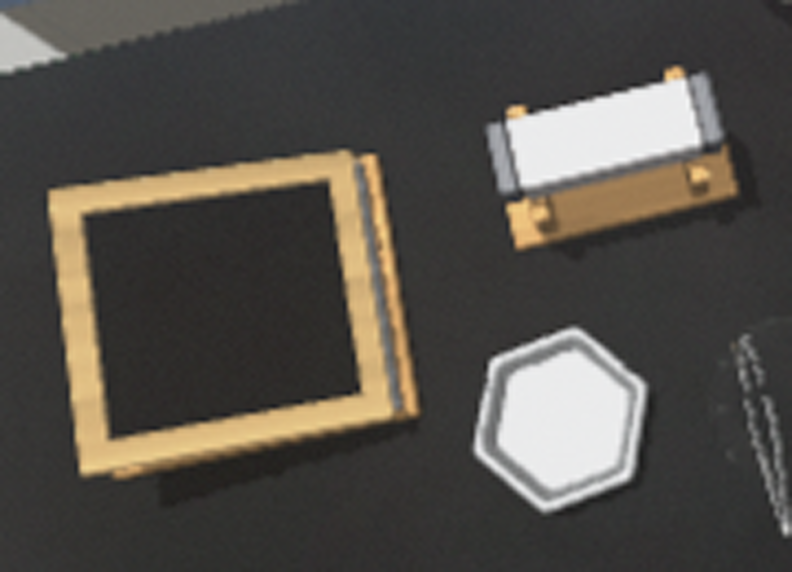

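View pics/sA.png

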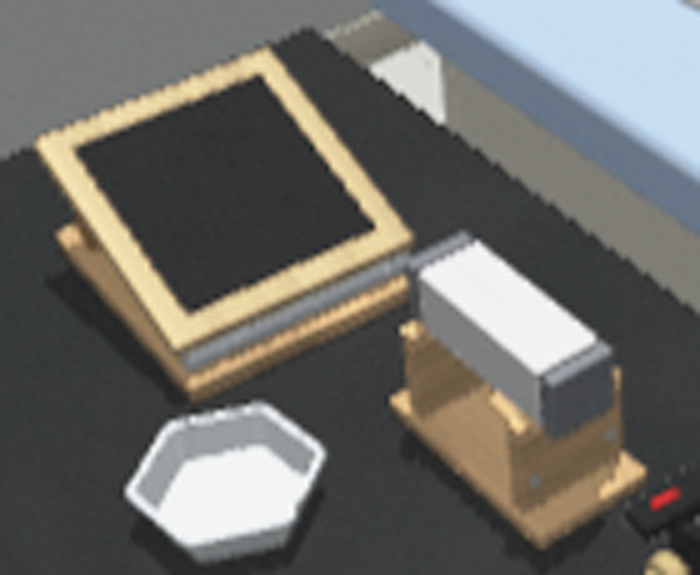

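```bash
cat > h.py <<'E'
import numpy as np,pickle
from scipy.optimize import least_squares
from scipy.spatial.transform import Rotation as Ro
def proj(c,X):
    p=X@c["R"].T+c["t"]; p=p@c["K"].T; return p[:,:2]/p[:,2:]
E
python3 - <<'E'
from h import *
o,d=pickle.load(open("s0.pkl","rb"))
T=lambda a:(np.array(a)+.5)/4.4-.5+[165,180]
S=lambda a:(np.array(a)+.5)/5-.5+[200,130]
t=T([(50,190),(350,152),(395,413),(82,475)]); s=S([(268,50),(413,240),(183,350),(38,143)])
# board: x downhill (-y), y
loc=np.array([[-80,75,0],[80,75,0],[80,-75,0],[-80,-75,0]])/1e3  # TL: uphill, large x
def Rb(yaw,tilt): return Ro.from_euler('z',yaw)*Ro.from_euler('y',tilt)
def f(p,full=False):
    X=Rb(p[3],p[4]).apply(loc)+p[:3]
    return np.r_[(proj(d["top"],X)-t).ravel(),(proj(d["scene"],X)-s).ravel(),(p[4]-np.radians(18))*50,(p[2]-.059)*200]
r=least_squares(f,[.4,.25,.059,-1.5,.31]); print(r.x,np.degrees(r.x[3:]),r.fun.round(1))
tb=T([(487,125),(708,73),(723,143),(502,197)]); sb=S([(465,235),(610,350),(540,378),(412,262)])
lb=np.array([[60,19,19],[-60,19,19],[-60,-19,19],[60,-19,19]])/1e3
def g(p):
    X=Ro.from_euler('z',p[2]).apply(lb)+[p[0],p[1],.079]
    return np.r_[(proj(d["top"],X)-tb).ravel(),(proj(d["scene"],X)-sb).ravel()]
r2=least_squares(g,[.5,.1,1.5]); print(r2.x,np.degrees(r2.x[2]),r2.fun.round(1))
E
```

```text
[ 0.40381194  0.17563086  0.05309088 -1.35261703  0.31443401] [-77.49924735  18.01574153] [-0.6  0.5  0.2 -0.4  0.1  0.8  0.1  0.6  0.8 -0.4  1.3 -0.3 -0.3  0.1
 -0.1 -0.3  0.  -1.2]
[ 0.48923449 -0.02970004  1.8394407 ] 105.39218887957308 [  3.3  17.    4.1  15.4  -3.6 -16.1  -3.9 -15.2 -12.6   4.5 -11.1   6.3
  15.4  -6.7  10.2  -7.2]
```

```bash
python3 - <<'E'
from h import *
o,d=pickle.load(open("s0.pkl","rb"))
T=lambda a:(np.array(a)+.5)/4.4-.5+[165,180]
S=lambda a:(np.array(a)+.5)/5-.5+[200,130]
tb=T([(487,125),(708,73),(723,143),(502,197)]); sb=S([(465,235),(610,350),(540,378),(412,262)])
lb=np.array([[60,-19,19],[-60,-19,19],[-60,19,19],[60,19,19]])/1e3
def g(p):
    X=Ro.from_euler('z',p[2]).apply(lb)+[p[0],p[1],.079]
    return np.r_[(proj(d["top"],X)-tb).ravel(),(proj(d["scene"],X)-sb).ravel()]
r2=least_squares(g,[.5,.1,1.5]); print(r2.x,np.degrees(r2.x[2]),r2.fun.round(1))
q=Ro.from_quat(o["tool_rot"]).as_matrix();print(q.round(3))
E
```

```text
[ 0.48879013 -0.03001161  1.80155648] 103.22158308640022 [-0.2  0.3  0.5  0.9  0.8  0.7 -0.5 -0.   0.4 -1.9  0.8 -0.4  1.8  1.1
 -1.5 -1.3]
[[-0.958  0.287 -0.001]
 [ 0.287  0.958 -0.002]
 [-0.    -0.002 -1.   ]]
```

The bar is at (0.489, -0.030), along azimuth 103.2°. The board centre is at (0.404, 0.176), with downhill at azimuth -77.5°, so the two are nearly parallel. I'll move above the bar and check it with the wrist camera.

```bash
python3 -m crank '{"dr":[[0,0,1.049],[0,0,1.049],[0,0,1.049],[0,0,1.049],[0,0,1.049],[0,0,1.049],[0,0,1.049],[0,0,1.049],[0,0,1.049],[0,0,1.049]],"travel":[[-0.477,-0.387,0],[-0.477,-0.387,0],[-0.477,-0.387,0],[-0.477,-0.387,0],[-0.477,-0.387,0],[-0.477,-0.387,0],[-0.477,-0.387,0],[-0.477,-0.387,0],[-0.477,-0.387,0],[-0.477,-0.387,0]],"hand":[0.085,0.085,0.085,0.085,0.085,0.085,0.085,0.085,0.085,0.085]}'
cat > log.py <<'E'
import json,numpy as np
from workcell import bot
def log():
    o=bot.get_obs()
    open("log.jsonl","a").write(json.dumps({k:np.asarray(v).tolist() for k,v in o.items()})+"\n")
    return o
E
python3 - <<'E'
import pickle,json,numpy as np
o,_=pickle.load(open("s0.pkl","rb"))
open("log.jsonl","a").write(json.dumps({k:np.asarray(v).tolist() for k,v in o.items()})+"\n")
from log import log
o=log();print(o["clock"],o["joint_pos"],o["joint_vel"],o["eef_pos"],o["tool_rot"])
E
```

```text
clock: 1.4
eef_pos: [0.4902, -0.0308, 0.231]
tool_rot: [0.621, 0.783, 0.0, -0.0]
ft_force: [-0.1, 0.7, 0.3]
grip_width: 0.0849
1.4 [-6.27593642e-02  2.23349967e-01 -1.80766960e-02  1.32948881e+00
  1.30002826e-04  1.27847661e+00] [-0.69358484  0.47289399  0.59236301  0.11932748  0.00752321 -0.69796884] [ 0.49021327 -0.0307664   0.23103576] [ 6.21470261e-01  7.83437749e-01  1.93348418e-05 -8.60252527e-05]
```

```bash
python3 -m crank '{"dr":[[0,0,0]],"travel":[[0,0,0]],"hand":[0.085]}'
python3 - <<'E'
from log import log
from workcell import eyes
import cv2,pickle
o=log();c=eyes.camera("wrist");pickle.dump((o,c),open("s1.pkl","wb"))
print(o["joint_pos"],o["eef_pos"],o["tool_rot"])
cv2.imwrite("pics/w1.png",cv2.resize(c["color"][:,:,::-1],(800,500),interpolation=cv2.INTER_CUBIC))
E
```

```text
clock: 1.52
eef_pos: [0.4906, -0.0314, 0.2304]
tool_rot: [0.623, 0.782, -0.0, -0.0]
ft_force: [-1.1, 0.4, -1.3]
grip_width: 0.0852
[-6.36607923e-02  2.24917353e-01 -1.76773242e-02  1.32882405e+00
 -4.61238829e-04  1.28153538e+00] [ 0.49062256 -0.03141595  0.23041794] [ 6.23020224e-01  7.82205632e-01 -3.67172412e-04 -1.23350665e-04]
```

View pics/w1.png

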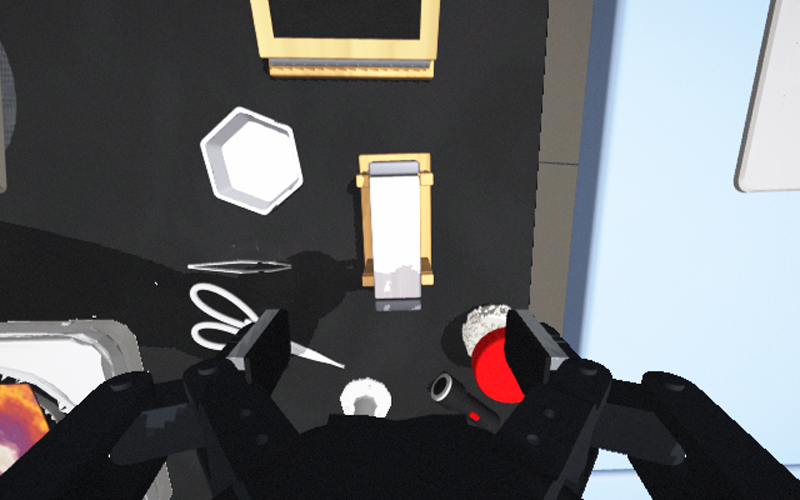

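The wrist view shows the bar upright in the picture. Its top face spans about (371,161)–(418,161) to (377,311)–(421,309) in the 800-px picture. The jar is at lower right. I'll compute positions from this.

```bash
cat >> h.py <<'E'
def wcam(o,c):
    M=np.eye(4);M[:3,:3]=Ro.from_quat(o["tool_rot"]).as_matrix();M[:3,3]=o["eef_pos"]
    W=np.linalg.inv(M@c["T_tool_cam"]); return dict(K=c["K"],R=W[:3,:3],t=W[:3,3])
def onplane(c,uv,z):
    d=c["R"].T@np.linalg.inv(c["K"])@np.r_[uv,1]; C=-c["R"].T@c["t"]; return C+d*(z-C[2])/d[2]
E
python3 - <<'E'
from h import *
o,c=pickle.load(open("s1.pkl","rb")); w=wcam(o,c)
s0=pickle.load(open("s0.pkl","rb"))[1]
P=[onplane(w,(np.array(p)+.5)/1.25-.5,.098) for p in [(371,161),(418,161),(421,310),(376,311)]]
P=np.array(P);print(P.round(4),P.mean(0))
u=(P[0]+P[1]-P[2]-P[3])/2;print(np.linalg.norm(u),np.degrees(np.arctan2(u[1],u[0])))
X=Ro.from_euler('z',1.8016).apply(np.array([[60,-19,19],[-60,-19,19],[60,19,19],[-60,19,19]])/1e3)+[.489,-.030,.079]
print(((proj(w,X)+.5)*1.25).round())
print("jar top",onplane(s0["top"],(344,156),.084))
print("board low edge",[onplane(w,(np.array(p)+.5)/1.25-.5,.034).round(4) for p in [(258,60),(437,59)]])
E
```

```text
[[ 0.458   0.0249  0.098 ]
 [ 0.4916  0.0327  0.098 ]
 [ 0.5223 -0.0819  0.098 ]
 [ 0.4865 -0.0911  0.098 ]] [ 0.48962647 -0.02885648  0.098     ]
0.11906371200883904 104.40541470016554
[[421. 162.]
 [420. 313.]
 [370. 162.]
 [373. 313.]]
jar top [ 0.62635382 -0.12680527  0.084     ]
board low edge [array([0.344 , 0.0822, 0.034 ]), array([0.4911, 0.1167, 0.034 ])]
```

```bash
python3 -m crank '{"dr":[[0,0,0],[0,0,0],[0,0,0],[0,0,0],[0,0,0],[0,0,0]],"travel":[[0.002,-0.001,0.05],[0.002,-0.001,0.1],[0.002,-0.001,0.14],[0.002,-0.001,0.165],[0.002,-0.001,0.173],[0.002,-0.001,0.173]],"hand":[0.085,0.085,0.085,0.085,0.085,0.085]}'
python3 - <<'E'
from log import log
from workcell import eyes
import cv2,pickle
o=log();c=eyes.camera("scene");pickle.dump((o,c),open("s2.pkl","wb"))
print(o["joint_pos"],o["ft_force"],o["ft_torque"])
cv2.imwrite("pics/sc2.png",cv2.resize(c["color"][120:270,200:400,::-1],(800,600),interpolation=cv2.INTER_CUBIC))
E
```

```text
clock: 2.33
eef_pos: [0.4876, -0.026, 0.0585]
tool_rot: [0.62, 0.784, -0.0, -0.0]
ft_force: [0.3, -0.2, 0.8]
grip_width: 0.0851
[-5.33778428e-02  3.67763386e-01 -3.04815320e-01  8.98666594e-01
  1.23617566e-04  1.28512948e+00] [ 0.31989781 -0.1927491   0.75608684] [-0.01072699 -0.03102566  0.00329757]
```

View pics/sc2.png

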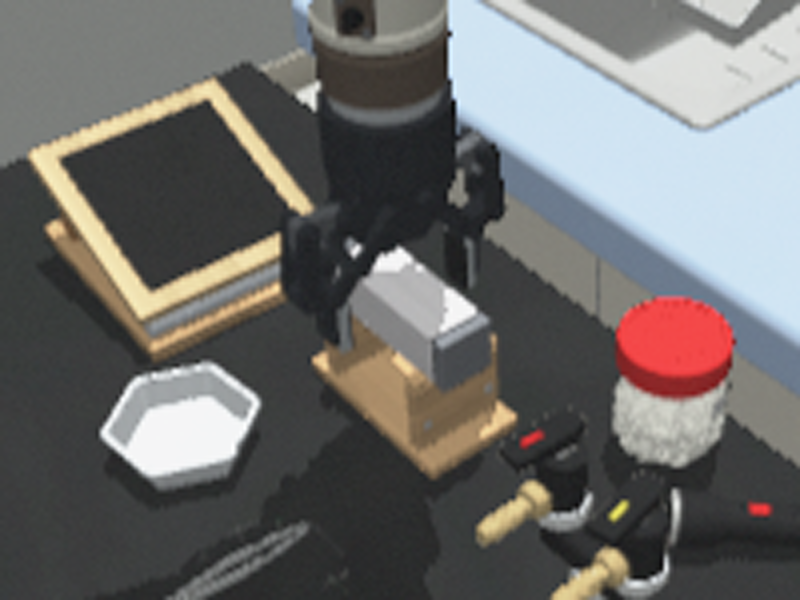

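The fingers straddle the bar's middle (about (405,290) in the crop) and nothing is touching. I'll close.

```bash
python3 -m crank '{"dr":[[0,0,0],[0,0,0],[0,0,0],[0,0,0],[0,0,0],[0,0,0],[0,0,0],[0,0,0]],"travel":[[-0.003,0,0.001],[-0.003,0,0.001],[-0.003,0,0.001],[-0.003,0,0.001],[-0.003,0,0.001],[-0.003,0,0.001],[-0.003,0,0.001],[-0.003,0,0.001]],"hand":[0.085,0.06,0.02,0.02,0.02,0.02,0.02,0.02]}'
python3 - <<'E'
from log import log
from workcell import eyes
import cv2,pickle
o=log();c=eyes.camera("scene")
print(o["joint_pos"],o["ft_force"],o["ft_torque"])
cv2.imwrite("pics/sc3.png",cv2.resize(c["color"][120:270,200:400,::-1],(800,600),interpolation=cv2.INTER_CUBIC))
# kinematic fit
from h import *
import json
L=[json.loads(l) for l in open("log.jsonl")]
def fk(q,p):
    a,h,x1,z1,x2,z2,Lt=p
    def rot(v,t): # pitch-down by t in (r,z)
        return np.array([v[0]*np.cos(t)+v[1]*np.sin(t),-v[0]*np.sin(t)+v[1]*np.cos(t)])
    P=np.array([a,h])+rot([x1,z1],q[1])+rot([x2,z2],q[1]-q[2])+rot([Lt,0],q[1]-q[2]+q[3]); return P
def f(p): return np.r_[np.concatenate([fk(l["joint_pos"],p)-[np.hypot(*l["eef_pos"][:2]),l["eef_pos"][2]] for l in L])*1e3, (np.array(p)-p0)*5]
p0=np.array([0,.3,0,.3,.3,0,.25])
r=least_squares(f,p0);print(r.x.round(3),r.fun.round(2))
E
```

```text
clock: 3.38
eef_pos: [0.4891, -0.0297, 0.0578]
tool_rot: [0.621, 0.784, 0.0, 0.0]
ft_force: [-1.4, -0.3, 5.3]
grip_width: 0.0374
[-6.07105534e-02  3.70455194e-01 -3.02866829e-01  8.96337512e-01
 -1.47112779e-05  1.27909486e+00] [-1.43559461 -0.28247252  5.34453071] [0.0286228  0.14368556 0.04762716]
[0.002 0.196 0.006 0.464 0.388 0.017 0.34 ] [-0.3   0.01  0.16 -0.01  0.15 -0.    0.08 -0.   -0.09  0.01  0.01 -0.52
  0.03  0.82  0.44  0.09  0.45]
```

View pics/sc3.png

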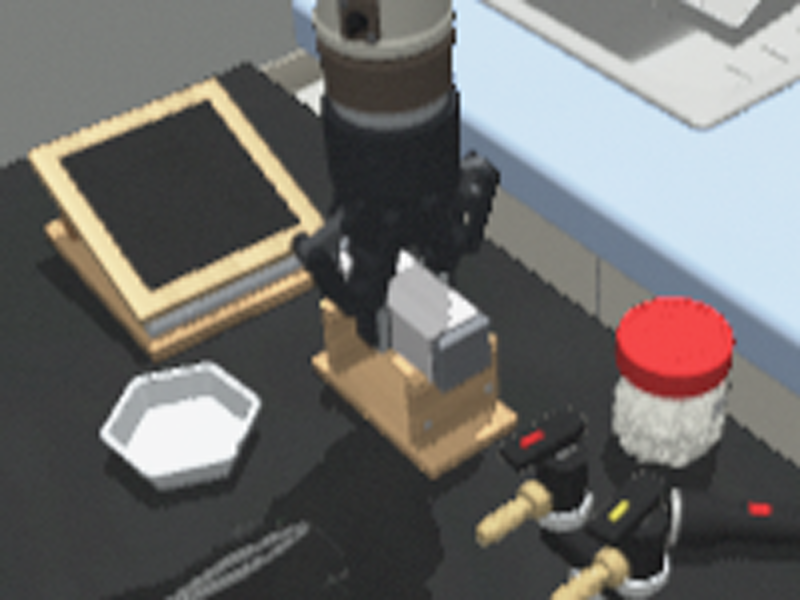

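It's gripped at 37 mm. Next I'll lift straight up and hold it level.

```bash
python3 -m crank '{"dr":[[0,0,0],[0,0,0],[0,0,0],[0,0,0],[0,0,0],[0,0,0],[0,0,0],[0,0,0],[0,0,0],[0,0,0]],"travel":[[0,0,-0.01],[0,0,-0.03],[0,0,-0.055],[0,0,-0.08],[0,0,-0.1],[0,0,-0.11],[0,0,-0.11],[0,0,-0.11],[0,0,-0.11],[0,0,-0.11]],"hand":[0.02,0.02,0.02,0.02,0.02,0.02,0.02,0.02,0.02,0.02]}'
python3 -m crank '{"dr":[[0,0,0],[0,0,0],[0,0,0],[0,0,0]],"travel":[[0,0,0],[0,0,0],[0,0,0],[0,0,0]],"hand":[0.02,0.02,0.02,0.02]}'
python3 - <<'E'
from log import log
from workcell import eyes
import cv2,pickle,numpy as np
o=log();c=eyes.camera("scene");w=eyes.camera("wrist");pickle.dump((o,c,w),open("s4.pkl","wb"))
o2=log()
for q in (o,o2):
  print(q["ft_force"],q["ft_torque"], "about jaw axis",q["ft_torque"][:2]@[.973,.229])
cv2.imwrite("pics/sc4.png",cv2.resize(c["color"][90:240,200:400,::-1],(800,600),interpolation=cv2.INTER_CUBIC))
cv2.imwrite("pics/w4.png",w["color"][:,:,::-1])
E
```

```text
clock: 4.68
eef_pos: [0.4882, -0.0297, 0.1667]
tool_rot: [0.621, 0.784, -0.0, -0.001]
ft_force: [-0.2, 0.7, -3.1]
grip_width: 0.0375
clock: 5.18
eef_pos: [0.4886, -0.0297, 0.1673]
tool_rot: [0.621, 0.784, 0.0, 0.0]
ft_force: [-0.2, 0.2, -3.5]
grip_width: 0.0372
[-0.23307535  0.21724732 -3.53979068] [0.10634884 0.04942764 0.03485663] about jaw axis 0.11479635498460082
[ 0.26096543 -0.06687116 -4.02390016] [0.11453987 0.03503185 0.07551783] about jaw axis 0.11946958875789948
```

View pics/sc4.png

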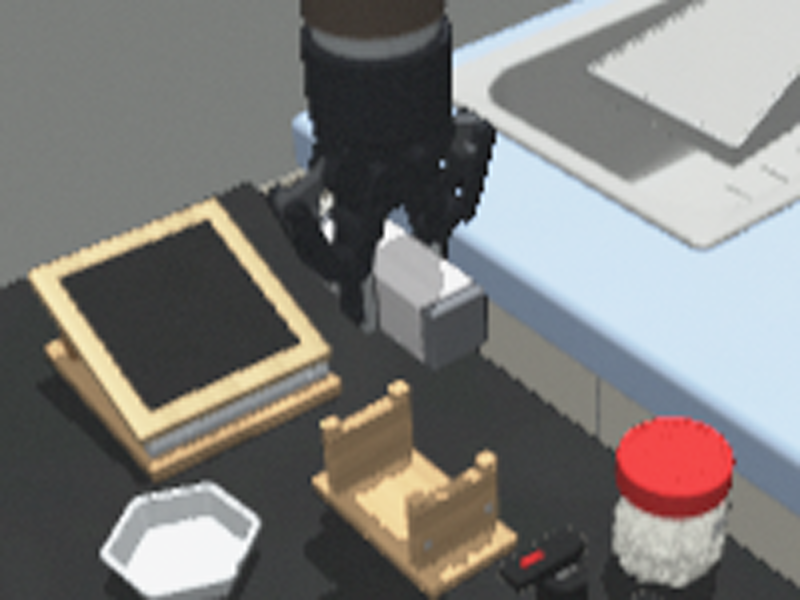

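View pics/w4.png

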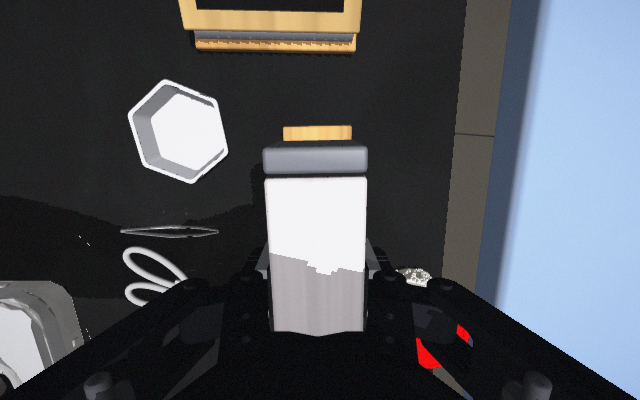

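The moment about the jaw axis is +0.115 N·m with 3.5 N of weight, so the -y end is heavy (the tool -x side). The scene crop shows the bar level at about (430,290). Now I'll tilt up higher in the air, to learn the wrist's kinematics and re-check the moment.

```bash
python3 -m crank '{"dr":[[-0.15,0.04,0],[-0.3,0.08,0],[-0.45,0.12,0],[-0.6,0.16,0],[-0.7,0.2,0],[-0.7,0.2,0],[-0.7,0.2,0]],"travel":[[0.02,-0.01,-0.03],[0.04,-0.02,-0.06],[0.06,-0.02,-0.09],[0.08,-0.02,-0.12],[0.1,-0.02,-0.12],[0.1,-0.02,-0.12],[0.1,-0.02,-0.12]],"hand":[0.02,0.02,0.02,0.02,0.02,0.02,0.02]}'
cat > kin.py <<'E'
from h import *
import json
L=[json.loads(l) for l in open("log.jsonl")]
def fk(q,p,s5=1):
    a,h,x1,z1,x2,z2,d4,Lt,yo=p[:9]
    A=lambda t:Ro.from_euler('y',t)
    R1=Ro.from_euler('z',q[0]); 
    B2=R1*A(q[1]);B3=R1*A(q[1]-q[2]);B4=R1*A(q[1]-q[2]+q[3]);B5=B4*Ro.from_euler('z',s5*q[4]);B6=B5*Ro.from_euler('x',q[5])
    P=R1.apply([a,yo,h])+B2.apply([x1,0,z1])+B3.apply([x2,0,z2])+B4.apply([d4,0,0])+B5.apply([Lt,0,0])
    # tool: z = body x ; j6=1.571, tool down: y radial
    RT=B6*Ro.from_matrix(np.array([[0,0,1.],[0,1,0],[-1,0,0]]))
    return P,RT
p0=np.array([0,.2,0,.45,.38,0,.1,.22,0])
W=np.array([20,5,20,5,5,20,20,20,100])
def fit(s5):
    def f(p):
        e=[]
        for l in L:
            P,R=fk(l["joint_pos"],p,s5); e+=list((P-l["eef_pos"])*1e3)
        return np.r_[e,(p-p0)*W]
    return least_squares(f,p0)
E
python3 - <<'E'
from log import log
import time
o=log();print(o["joint_pos"],o["eef_pos"],o["tool_rot"],o["ft_force"],o["ft_torque"],o["grip_width"])
from kin import *
R=Ro.from_quat(o["tool_rot"])
print(R.as_matrix().round(3),"tool torque",R.inv().apply(o["ft_torque"]))
for s in (1,-1):
    r=fit(s);print(s,r.x.round(3),r.cost, r.fun[-12:-9].round(2))
    for l in (L[0],L[-1]):
        P,RT=fk(l["joint_pos"],r.x,s);print(P,(RT.inv()*Ro.from_quat(l["tool_rot"])).as_rotvec().round(3))
E
```

```text
clock: 6.15
eef_pos: [0.4468, 0.0625, 0.2879]
tool_rot: [0.58, 0.733, 0.328, 0.136]
ft_force: [0.0, 0.3, -3.9]
grip_width: 0.0376
[-0.13039221 -0.33461712 -0.63850808  0.64654307  0.40690106  1.34155352] [0.44681529 0.06254948 0.28787988] [0.58037783 0.7326515  0.32835829 0.13625049] [ 0.03267709  0.25811319 -3.94692713] [-0.51610327  0.949985    0.01888408] 0.03760264754803583
[[-0.289  0.761  0.581]
 [ 0.94   0.111  0.323]
 [ 0.181  0.639 -0.747]] tool torque [ 1.04557959 -0.27550804 -0.00702299]
1 [-0.     0.241  0.     0.493  0.391  0.008  0.101  0.303  0.   ] 1.449242968592998 [-0.01 -0.08 -0.  ]
[0.14318815 0.47838674 0.23041575] [-0. -0. -0.]
[0.44680217 0.0624672  0.28787933] [ 0. -0. -0.]
-1 [-0.052  0.179  0.118  0.369  0.347  0.042  0.54  -0.301  0.   ] 111.74020512072819 [-0.33 -0.97 -0.33]
[0.14237258 0.47611871 0.22852925] [-0. -0. -0.]
[0.44648304 0.06158305 0.28755141] [-0.185  0.793 -0.   ]
```

The kinematic fit is exact and the torque sign is consistent: the -y end is heavy. Next I'll search for feasible standing poses with inverse kinematics.

```bash
cat > ik.py <<'E'
from kin import *
P=fit(1).x
lo=np.array([-2.72,-1.05,-1.09,-1.99,-1.42,-3.14]);hi=np.array([2.72,1.87,1.28,2.15,1.44,3.14])
Bc=np.array([.4025,.1745,.056]); ya=np.radians(-77.1)
RB=Ro.from_euler('z',ya)*Ro.from_euler('y',np.radians(18)); BX,BY,BN=RB.as_matrix().T
def ik(p,R,q0s):
    best=None
    for q0 in q0s:
        def f(q):
            a,b=fk(q,P); return np.r_[(a-p)*10,(b.inv()*R).as_rotvec()]
        r=least_squares(f,np.clip(q0,lo+.01,hi-.01),bounds=(lo,hi),max_nfev=60)
        if best is None or r.cost<best.cost-1e-9: best=r
        if r.cost<1e-8: break
    return best.x,best.cost
def target(sx,sy,alpha,phi,h=.060,g=.021):
    # bar axis up = BN; t = in-board-plane direction; tool z = t*cos(phi)-BN*sin(phi)
    t=np.cos(alpha)*BY+np.sin(alpha)*BX
    z=t*np.cos(phi)-BN*np.sin(phi); x=BN*np.cos(phi)+t*np.sin(phi); y=np.cross(z,x)
    R=Ro.from_matrix(np.c_[x,y,z]); mid=Bc+sx*BX+sy*BY+h*BN
    return mid+g*z,R
E
python3 - <<'E'
from ik import *
q0s=[np.array([.1,-.9,-.9,.5,.5,s]) for s in (-2.8,2.8)]+[np.array([.8,-.5,-.9,.5,-1.2,s]) for s in (-2.8,2.8)]+[np.array([-.3,-.5,-.9,.5,1.2,s]) for s in (-2.8,2.8)]
for phi in (0,20,30,40):
  for al in range(-120,121,30):
    p,R=target(0,.02,np.radians(al),np.radians(phi))
    q,c=ik(p,R,q0s)
    if c<1e-3: print(phi,al,q.round(2),"%.1e"%c,"margin %.2f"%min((q-lo).min(),(hi-q).min()))
E
```

```text
0 60 [ 0.98  0.69 -0.44  1.09 -1.23 -0.73] 1.4e-20 margin 0.19
0 90 [ 0.86  0.91  0.04  1.77 -0.88 -0.4 ] 3.1e-20 margin 0.38
0 120 [ 0.69  1.11  0.45  2.15 -0.54 -0.33] 5.5e-05 margin 0.00
20 -120 [-0.09  1.14  0.28  2.15  0.77 -0.06] 2.7e-04 margin 0.00
20 -90 [-0.23  1.06 -0.07  1.93  1.12  0.07] 5.1e-30 margin 0.22
20 60 [ 0.89  0.39 -0.59  0.67 -0.95 -1.29] 9.6e-27 margin 0.47
20 90 [ 0.79  0.65 -0.1   1.42 -0.73 -0.77] 3.7e-19 margin 0.69
20 120 [ 0.63  0.89  0.3   1.86 -0.44 -0.53] 9.3e-26 margin 0.29
30 -120 [-0.08  1.03  0.22  1.98  0.77  0.09] 2.3e-25 margin 0.17
30 -90 [-0.22  0.89 -0.14  1.64  1.08  0.41] 5.8e-24 margin 0.36
30 -60 [-0.28  0.58 -0.69  0.48  1.32  1.55] 1.4e-20 margin 0.12
30 30 [ 0.74  0.15 -1.09 -0.38 -0.63 -2.2 ] 1.9e-24 margin 0.00
30 60 [ 0.81  0.28 -0.61  0.6  -0.78 -1.45] 2.9e-20 margin 0.48
30 90 [ 0.73  0.54 -0.17  1.28 -0.62 -0.93] 1.4e-27 margin 0.80
30 120 [ 0.59  0.78  0.21  1.71 -0.38 -0.63] 8.1e-25 margin 0.44
40 -120 [-0.07  0.89  0.12  1.78  0.75  0.26] 3.6e-28 margin 0.37
40 -90 [-0.19  0.74 -0.21  1.4   1.01  0.7 ] 3.1e-27 margin 0.43
40 -60 [-0.24  0.47 -0.68  0.5   1.15  1.66] 3.5e-27 margin 0.29
40 -30 [-0.13  0.28 -1.09 -0.48  0.87  2.71] 1.5e-04 margin 0.00
40 30 [ 0.61  0.04 -1.   -0.12 -0.42 -2.25] 5.0e-23 margin 0.09
40 60 [ 0.72  0.2  -0.62  0.59 -0.6  -1.58] 1.8e-27 margin 0.47
40 90 [ 0.66  0.44 -0.22  1.16 -0.5  -1.07] 2.2e-20 margin 0.87
40 120 [ 0.54  0.66  0.11  1.57 -0.3  -0.72] 3.9e-21 margin 0.58
```

Standing the bar with the tool lying along the board and pointing downhill (φ=0, α=90°) is reachable, so no regrasp is needed. I'll plan the waypoints.

```bash
cat > plan.py <<'E'
from ik import *
def rel(pa,Ra,pb,Rb): return (Ra.inv()*Rb).as_rotvec().round(3).tolist(), Ra.inv().apply(pb-pa).round(4).tolist()
E
python3 - <<'E'
from plan import *
from workcell import bot
o=bot.get_obs(); q=np.array(o["joint_pos"])
for sx in (-.02,0,.02):
  for sy in (-.02,0,.02):
    p,R=target(sx,sy,np.pi/2,0); qf,c=ik(p,R,[np.array([.86,.91,.04,1.77,-.88,-.4])]); print(sx,sy,qf.round(2),"%.0e"%c)
p,R=target(0,0,np.pi/2,0,h=.15); qh,c=ik(p,R,[np.array([.86,.91,.04,1.77,-.88,-.4])]); print("hover",qh.round(3),c)
for s in np.linspace(0,1,9):
    a,b=fk(q+(qh-q)*s,P); 
    m=a-.021*b.as_matrix()[:,2]
    e=[m+k*.06*b.as_matrix()[:,0] for k in(-1,1)]
    wr=a-.303*b.as_matrix()[:,2]
    print(s,a.round(3),"zmin bar",min(x[2] for x in e).round(3)-.02,"wrist",wr.round(2),b.as_matrix()[:,2].round(2),rel(o["eef_pos"],Ro.from_quat(o["tool_rot"]),a,b))
E
```

```text
-0.02 -0.02 [ 0.93  0.88 -0.02  1.78 -0.81 -0.35] 2e-27
-0.02 0 [ 0.91  0.9   0.03  1.8  -0.83 -0.36] 5e-29
-0.02 0.02 [ 0.88  0.92  0.08  1.82 -0.85 -0.38] 1e-27
0 -0.02 [ 0.9   0.87 -0.06  1.73 -0.84 -0.37] 2e-18
0 0 [ 0.88  0.89 -0.01  1.75 -0.86 -0.38] 2e-24
0 0.02 [ 0.86  0.91  0.04  1.77 -0.88 -0.4 ] 6e-30
0.02 -0.02 [ 0.87  0.87 -0.1   1.68 -0.86 -0.39] 6e-27
0.02 0 [ 0.85  0.88 -0.05  1.7  -0.88 -0.4 ] 3e-30
0.02 0.02 [ 0.83  0.9   0.    1.72 -0.9  -0.42] 6e-27
hover [ 0.837  0.737 -0.045  1.845 -0.893 -0.415] 1.515105486705144e-21
0.0 [0.447 0.062 0.288] zmin bar 0.27299999999999996 wrist [ 0.27 -0.04  0.51] [ 0.58  0.32 -0.75] ([-0.0, 0.0, 0.0], [-0.0001, -0.0, -0.0])
0.125 [0.429 0.069 0.229] zmin bar 0.227 wrist [ 0.31 -0.    0.5 ] [ 0.39  0.24 -0.89] ([0.253, -0.019, -0.251], [0.0009, -0.05, 0.0356])
0.25 [0.403 0.07  0.184] zmin bar 0.18100000000000002 wrist [0.35 0.04 0.48] [ 0.19  0.1  -0.98] ([0.516, -0.0, -0.545], [0.0009, -0.0992, 0.0547])
0.375 [0.376 0.064 0.154] zmin bar 0.153 wrist [0.37 0.09 0.46] [ 0.01 -0.08 -1.  ] ([0.784, 0.058, -0.873], [-0.0025, -0.1394, 0.0589])
0.5 [0.356 0.053 0.142] zmin bar 0.137 wrist [0.39 0.14 0.43] [-0.11 -0.3  -0.95] ([1.055, 0.155, -1.222], [-0.0087, -0.1633, 0.0532])
0.625 [0.35  0.045 0.145] zmin bar 0.12399999999999999 wrist [0.4 0.2 0.4] [-0.16 -0.52 -0.84] ([1.331, 0.294, -1.581], [-0.0143, -0.1669, 0.0446])
0.75 [0.36  0.047 0.159] zmin bar 0.11800000000000001 wrist [0.39 0.27 0.36] [-0.11 -0.73 -0.68] ([1.618, 0.476, -1.934], [-0.0132, -0.1501, 0.0407])
0.875 [0.385 0.066 0.177] zmin bar 0.11800000000000001 wrist [0.38 0.33 0.33] [ 0.02 -0.87 -0.49] ([1.926, 0.709, -2.26], [0.0015, -0.1177, 0.0477])
1.0 [0.417 0.11  0.192] zmin bar 0.12199999999999998 wrist [0.35 0.39 0.29] [ 0.21 -0.93 -0.31] ([-1.759, -0.778, 1.954], [0.0356, -0.0784, 0.0697])
```

```bash
python3 -m crank '{"dr":[[0.13,-0.01,-0.13],[0.25,-0.02,-0.25],[0.38,-0.01,-0.4],[0.516,0,-0.545],[0.65,0.03,-0.71],[0.784,0.058,-0.873],[0.92,0.1,-1.05],[1.055,0.155,-1.22],[1.055,0.155,-1.22],[1.055,0.155,-1.22]],"travel":[[0,-0.02,0.01],[0,-0.04,0.01],[0,-0.06,0.01],[0,-0.08,0.015],[0,-0.1,0.015],[0,-0.115,0.015],[0,-0.131,0.016],[0,-0.131,0.016],[0,-0.131,0.016],[0,-0.131,0.016]],"hand":[0.02,0.02,0.02,0.02,0.02,0.02,0.02,0.02,0.02,0.02]}'
cat > nxt.py <<'E'
from plan import *
from log import log
o=log(); q=np.array(o["joint_pos"]); print(q.round(3),o["joint_vel"].round(2),o["clock"],o["grip_width"])
E
python3 - <<'E'
from nxt import *
p,R=target(0,0,np.pi/2,0,h=.15); qh,c=ik(p,R,[np.array([.86,.91,.04,1.77,-.88,-.4])]); print("hover",qh.round(3),c)
for s in np.linspace(0,1,6):
    a,b=fk(q+(qh-q)*s,P)
    m=a-.021*b.as_matrix()[:,2]
    e=[m+k*.06*b.as_matrix()[:,0] for k in(-1,1)]
    print(s.round(2),a.round(3),"zmin bar",min(x[2] for x in e).round(3)-.02,b.as_matrix()[:,2].round(2),rel(o["eef_pos"],Ro.from_quat(o["tool_rot"]),a,b))
E
```

```text
clock: 7.4
eef_pos: [0.3588, 0.0559, 0.191]
tool_rot: [0.041, 0.986, -0.152, -0.051]
ft_force: [0.8, -0.3, -2.7]
grip_width: 0.0372
[ 0.355  0.161 -0.251  1.375 -0.24   0.464] [-0.03 -0.05 -0.04 -0.01  0.    0.02] 7.4 0.03719889868762393
hover [ 0.837  0.737 -0.045  1.845 -0.893 -0.415] 1.515105486705144e-21
0.0 [0.359 0.056 0.191] zmin bar 0.186 [-0.11 -0.3  -0.95] ([-0.0, -0.0, 0.0], [-0.0002, 0.0002, -0.0001])
0.2 [0.354 0.05  0.183] zmin bar 0.165 [-0.16 -0.48 -0.86] ([0.197, 0.065, -0.314], [0.0031, -0.0039, 0.0099])
0.4 [0.359 0.048 0.182] zmin bar 0.15000000000000002 [-0.14 -0.65 -0.75] ([0.393, 0.146, -0.637], [-0.0016, -0.0048, 0.0104])
0.6 [0.372 0.056 0.186] zmin bar 0.138 [-0.07 -0.79 -0.61] ([0.59, 0.245, -0.962], [-0.014, 0.0021, 0.0031])
0.8 [0.393 0.075 0.191] zmin bar 0.129 [ 0.05 -0.89 -0.46] ([0.791, 0.368, -1.285], [-0.0322, 0.021, -0.0094])
1.0 [0.417 0.11  0.192] zmin bar 0.12199999999999998 [ 0.21 -0.93 -0.31] ([0.999, 0.52, -1.596], [-0.0527, 0.0548, -0.0237])
```

```bash
python3 -m crank '{"dr":[[0.1,0.033,-0.157],[0.197,0.065,-0.314],[0.295,0.105,-0.475],[0.393,0.146,-0.637],[0.49,0.195,-0.8],[0.59,0.245,-0.962],[0.69,0.305,-1.12],[0.791,0.368,-1.285],[0.895,0.445,-1.44],[0.999,0.52,-1.596]],"travel":[[0.001,-0.002,0.005],[0.003,-0.004,0.008],[0,-0.004,0.01],[-0.002,-0.005,0.01],[-0.007,0,0.007],[-0.014,0.002,0.003],[-0.022,0.01,-0.003],[-0.032,0.021,-0.009],[-0.042,0.037,-0.016],[-0.0527,0.0548,-0.0237]],"hand":[0.02,0.02,0.02,0.02,0.02,0.02,0.02,0.02,0.02,0.02]}'
python3 -m crank '{"dr":[[0,0,0],[0,0,0]],"travel":[[0,0,0],[0,0,0]],"hand":[0.02,0.02]}'
python3 - <<'E'
from nxt import *
from workcell import eyes
import cv2
p,R=target(0,0,np.pi/2,0,h=.15)
print(o["eef_pos"],p, rel(o["eef_pos"],Ro.from_quat(o["tool_rot"]),p,R),o["ft_force"])
c=eyes.camera("scene");t=eyes.camera("top");pickle.dump((o,c,t),open("s5.pkl","wb"))
cv2.imwrite("pics/sc5.png",cv2.resize(c["color"][60:210,170:370,::-1],(800,600),interpolation=cv2.INTER_CUBIC))
cv2.imwrite("pics/t5.png",cv2.resize(t["color"][150:300,150:350,::-1],(800,600),interpolation=cv2.INTER_CUBIC))
w=eyes.camera("wrist");cv2.imwrite("pics/w5.png",w["color"][:,:,::-1])
E
```

```text
clock: 8.65
eef_pos: [0.416, 0.109, 0.1919]
tool_rot: [0.614, -0.54, 0.453, 0.355]
ft_force: [0.2, -0.3, -3.9]
grip_width: 0.0372
clock: 8.9
eef_pos: [0.4149, 0.1078, 0.1924]
tool_rot: [0.613, -0.541, 0.453, 0.354]
ft_force: [-0.6, -0.6, -3.5]
grip_width: 0.0371
[ 0.82   0.726 -0.028  1.844 -0.859 -0.37 ] [-0.01 -0.02 -0.01  0.01 -0.01 -0.  ] 8.9 0.037050948626075185
[0.41492483 0.1077688  0.19242193] [0.41730701 0.10984922 0.19216912] ([0.04, 0.029, -0.073], [-0.0009, -0.0027, -0.0014]) [-0.63075114 -0.59813858 -3.47861728]
```

View pics/sc5.png

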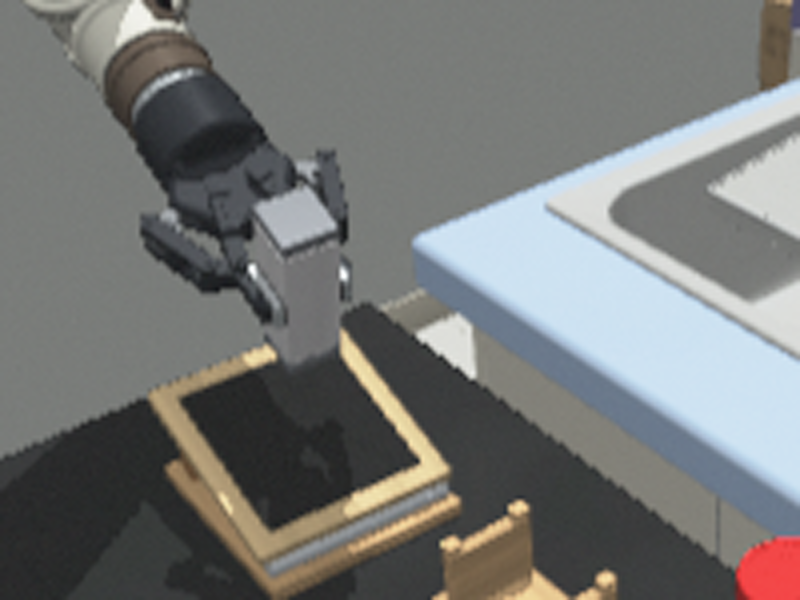

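View pics/t5.png

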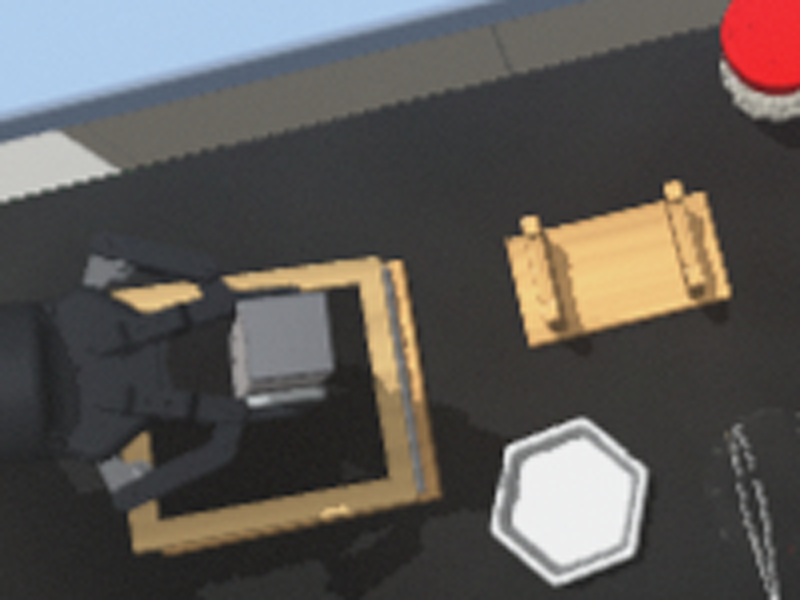

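View pics/w5.png

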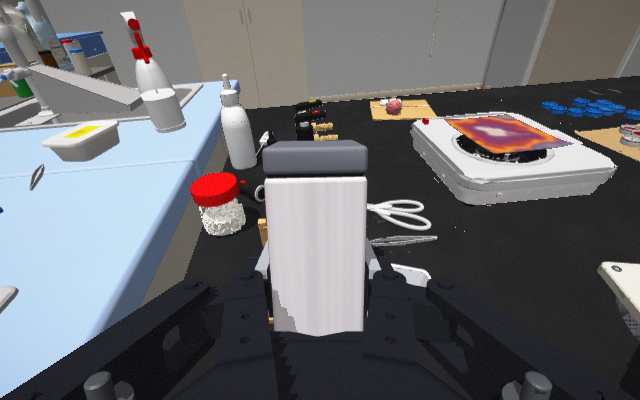

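The pictures show the bar upright over the board at crop (300,290), with the light plug on top. The wrist view has the plug at rows 141–175, against 145–173 before, so I'll measure any tilt in the grip.

```bash
python3 - <<'E'
import cv2,pickle
from h import *
a=cv2.imread("pics/w4.png")[125:195,250:380];b=cv2.imread("pics/w5.png")[125:195,250:380]
cv2.imwrite("pics/cmp.png",np.hstack([cv2.resize(x,None,fx=3,fy=6,interpolation=cv2.INTER_CUBIC) for x in(a,b)]))
c=pickle.load(open("s4.pkl","rb"))[2]; Tc=np.linalg.inv(c["T_tool_cam"]); cam=dict(K=c["K"],R=Tc[:3,:3],t=Tc[:3,3])
for be in (-4,-2,0,2,4):
  X=[]
  for x,z in ((60,-19),(48,-19),(60,19)):
    X.append(Ro.from_euler('y',be,degrees=True).apply([x/1e3,.019,z/1e3])+[0,0,-.021])
  print(be,proj(cam,np.array(X)).round(1).tolist())
E
```

```text
-4 [[370.2, 142.1], [369.1, 175.5], [356.4, 142.5]]
-2 [[371.2, 144.1], [369.8, 177.9], [357.0, 141.1]]
0 [[372.2, 146.4], [370.5, 180.5], [357.6, 139.9]]
2 [[373.2, 149.0], [371.2, 183.4], [358.3, 138.8]]
4 [[374.2, 151.9], [372.0, 186.4], [358.9, 137.8]]
```

View pics/cmp.png

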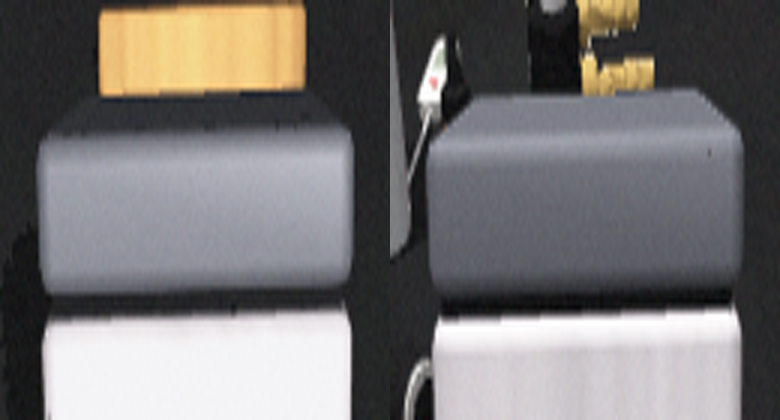

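There's no slip in the grip: the edges match 0° tilt in both pictures. I'll correct the orientation and come down to about 15 mm above the face.

```bash
python3 -m crank '{"dr":[[0.04,0.029,-0.073],[0.04,0.029,-0.073],[0.04,0.029,-0.073],[0.04,0.029,-0.073],[0.04,0.029,-0.073],[0.04,0.029,-0.073]],"travel":[[-0.02,-0.003,-0.001],[-0.04,-0.003,-0.001],[-0.06,-0.003,-0.001],[-0.075,-0.003,-0.001],[-0.075,-0.003,-0.001],[-0.075,-0.003,-0.001]],"hand":[0.02,0.02,0.02,0.02,0.02,0.02]}'
python3 - <<'E'
from nxt import *
p,R=target(0,0,np.pi/2,0,h=.075)
print(o["eef_pos"],p, rel(o["eef_pos"],Ro.from_quat(o["tool_rot"]),p,R),o["ft_force"],o["ft_torque"])
E
```

```text
clock: 9.8
eef_pos: [0.4169, 0.1346, 0.1229]
tool_rot: [0.634, -0.502, 0.46, 0.367]
ft_force: [0.2, -1.0, -3.4]
grip_width: 0.0373
[ 0.869  0.869 -0.004  1.774 -0.867 -0.394] [-0.   -0.01 -0.   -0.   -0.    0.  ] 9.8 0.0373337328891427
[0.41687582 0.13463499 0.12285347] [0.4121329  0.13244055 0.12083988] ([-0.002, -0.002, 0.005], [-0.0016, 0.0051, 0.0016]) [ 0.15605873 -0.97363673 -3.41981777] [ 1.57005834  0.37090308 -0.02868135]
```

```bash
python3 -m crank '{"dr":[[-0.002,-0.002,0.005],[-0.002,-0.002,0.005],[-0.002,-0.002,0.005],[-0.002,-0.002,0.005]],"travel":[[-0.005,0,0],[-0.008,0,0],[-0.01,0,0],[-0.01,0,0]],"hand":[0.02,0.02,0.02,0.02]}'
python3 - <<'E'
from nxt import *
from workcell import eyes
import cv2
p,R=target(0,0,np.pi/2,0,h=.06)
print(rel(o["eef_pos"],Ro.from_quat(o["tool_rot"]),p,R),"Fn",o["ft_force"]@BN,"Fx",o["ft_force"]@BX,o["ft_torque"])
c=eyes.camera("scene")
cv2.imwrite("pics/sc6.png",cv2.resize(c["color"][100:190,200:320,::-1],(800,600),interpolation=cv2.INTER_CUBIC))
E
```

```text
clock: 10.3
eef_pos: [0.416, 0.1376, 0.113]
tool_rot: [0.633, -0.504, 0.46, 0.366]
ft_force: [-0.6, -0.3, -5.1]
grip_width: 0.0373
[ 0.873  0.886  0.002  1.763 -0.861 -0.387] [-0. -0.  0.  0. -0. -0.] 10.3 0.037339366169760066
([0.0, -0.0, -0.0], [-0.0063, 0.0049, 0.0016]) Fn -4.791205141617337 Fx 1.724263448491595 [ 1.55694342  0.37591509 -0.01281118]
```

View pics/sc6.png

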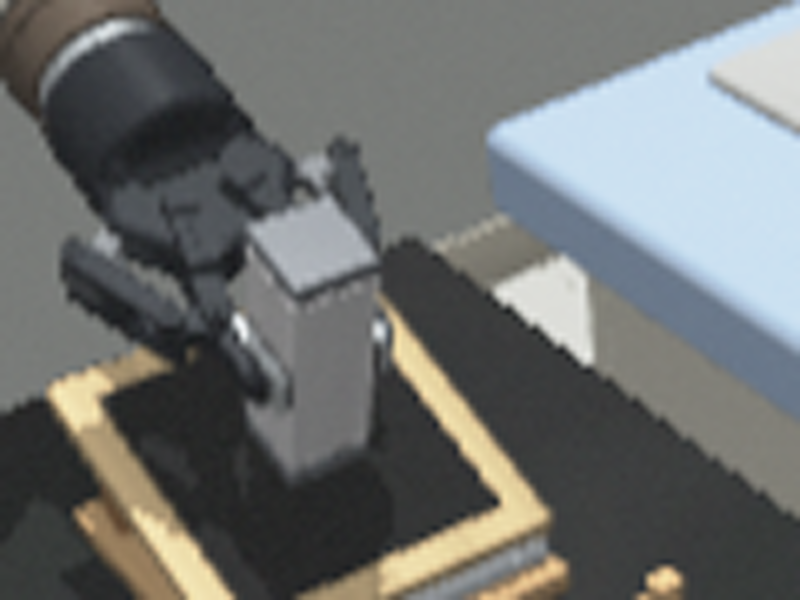

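The bar is close above the board, with its foot at about (310,470). I'll creep down.

```bash
cat > chk.py <<'E'
from nxt import *
p,R=target(0,0,np.pi/2,0,h=.06)
print(rel(o["eef_pos"],Ro.from_quat(o["tool_rot"]),p,R),"Fn",o["ft_force"]@BN,"Fx",o["ft_force"]@BX,o["ft_torque"])
E
python3 -m crank '{"dr":[[0,0,0],[0,0,0],[0,0,0]],"travel":[[-0.0015,0,0],[-0.003,0,0],[-0.003,0,0]],"hand":[0.02,0.02,0.02]}'; python3 chk.py
python3 -m crank '{"dr":[[0,0,0],[0,0,0]],"travel":[[-0.001,0,0],[-0.001,0,0]],"hand":[0.02,0.02]}'; python3 chk.py
python3 -m crank '{"dr":[[0,0,0],[0,0,0]],"travel":[[-0.001,0,0],[-0.001,0,0]],"hand":[0.02,0.02]}'; python3 chk.py
```

```text
clock: 10.72
eef_pos: [0.4159, 0.1384, 0.1108]
tool_rot: [0.633, -0.504, 0.46, 0.366]
ft_force: [-0.1, -1.3, 1.0]
grip_width: 0.0373
[ 0.874  0.891  0.004  1.762 -0.86  -0.386] [-0. -0.  0. -0.  0.  0.] 10.725 0.037289954042259356
([-0.0, -0.001, 0.0], [-0.0039, 0.005, 0.0016]) Fn 1.3007210105512512 Fx 0.8915353007009797 [ 0.68370976  0.05502592 -0.05743677]
clock: 10.98
eef_pos: [0.4159, 0.1384, 0.1108]
tool_rot: [0.633, -0.504, 0.46, 0.367]
ft_force: [-0.3, -1.2, 6.9]
grip_width: 0.0376
[ 0.874  0.892  0.004  1.762 -0.861 -0.386] [-0.  0. -0. -0.  0. -0.] 10.975 0.037609998706907864
([-0.0, -0.002, 0.001], [-0.0039, 0.005, 0.0016]) Fn 6.949252572642948 Fx -1.0851878996714108 [-0.23603197 -0.08569283 -0.18476541]
clock: 11.22
eef_pos: [0.416, 0.1385, 0.1108]
tool_rot: [0.633, -0.503, 0.46, 0.367]
ft_force: [-0.2, -3.0, 10.6]
grip_width: 0.0374
[ 0.874  0.893  0.004  1.763 -0.861 -0.385] [-0. -0.  0. -0.  0.  0.] 11.225 0.03737674050523158
([-0.001, -0.003, 0.002], [-0.0039, 0.0051, 0.0017]) Fn 10.94500752277963 Fx -0.5585537842928456 [-1.0497732  -0.34574554 -0.28590974]
```

Contact at h ≈ 64 mm, pressing with about 10 N. I'll ease off and release.

```bash
python3 -m crank '{"dr":[[0,0,0],[0,0,0]],"travel":[[0.0015,0,0],[0.0015,0,0]],"hand":[0.02,0.02]}'; python3 chk.py
python3 -m crank '{"dr":[[0,0,0],[0,0,0],[0,0,0],[0,0,0],[0,0,0],[0,0,0],[0,0,0],[0,0,0]],"travel":[[0,0,0],[0,0,0],[0,0,0],[0,0,0],[0,0,0],[0,0,0],[0,0,0],[0,0,0]],"hand":[0.039,0.042,0.046,0.055,0.07,0.08,0.08,0.08]}'; python3 chk.py
python3 - <<'E'
from workcell import eyes
import cv2
c=eyes.camera("scene")
cv2.imwrite("pics/sc7.png",cv2.resize(c["color"][100:190,200:320,::-1],(800,600),interpolation=cv2.INTER_CUBIC))
w=eyes.camera("wrist");cv2.imwrite("pics/w7.png",w["color"][:,:,::-1])
E
```

```text
clock: 11.48
eef_pos: [0.4159, 0.1384, 0.1107]
tool_rot: [0.633, -0.504, 0.46, 0.367]
ft_force: [0.3, -1.4, 6.4]
grip_width: 0.0374
[ 0.874  0.891  0.004  1.762 -0.86  -0.386] [ 0.  0. -0.  0. -0.  0.] 11.475 0.03740264858701732
([0.0, -0.001, 0.0], [-0.0039, 0.005, 0.0016]) Fn 6.518172400768023 Fx -0.6092496103824454 [-0.24703875 -0.10753573 -0.17141676]
clock: 12.48
eef_pos: [0.4158, 0.1387, 0.1098]
tool_rot: [0.633, -0.504, 0.46, 0.366]
ft_force: [-0.1, 0.9, -0.7]
grip_width: 0.08
[ 0.874  0.892  0.004  1.76  -0.859 -0.386] [-0. -0.  0. -0.  0.  0.] 12.475 0.08002832034855173
([0.0, 0.0, -0.001], [-0.0028, 0.005, 0.0016]) Fn -0.9292071463172187 Fx -0.6562936961720092 [0.90370008 0.21515929 0.00361037]
```

View pics/sc7.png

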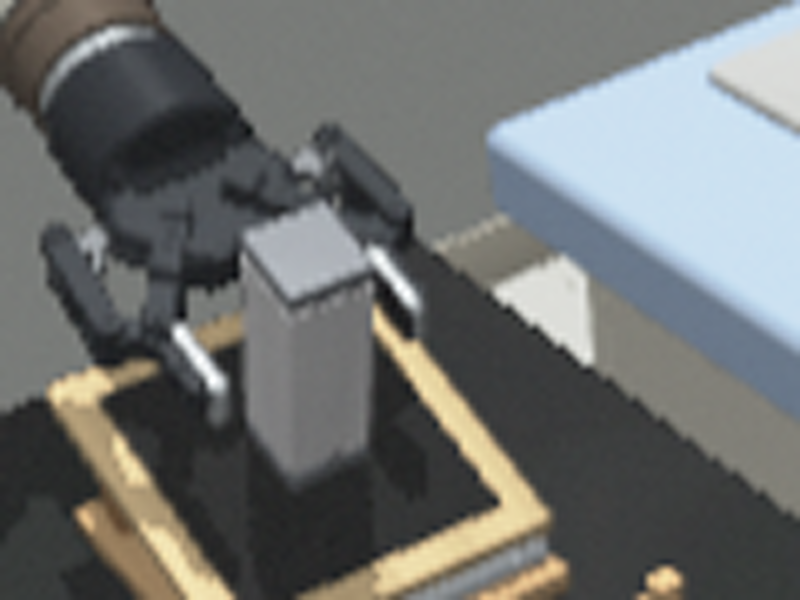

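View pics/w7.png

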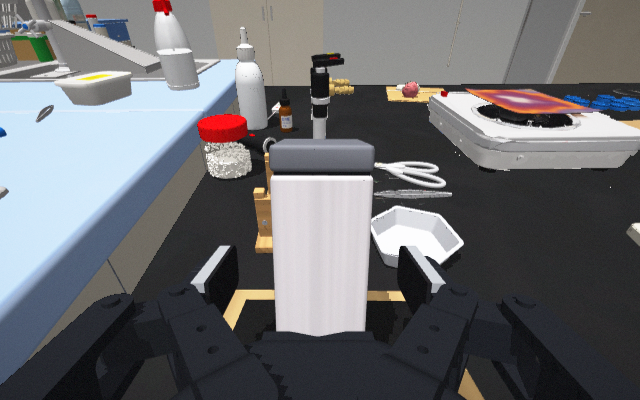

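The bar stands free between the open fingers. I'll back straight out.

```bash
python3 -m crank '{"dr":[[0,0,0],[0,0,0],[0,0,0],[0,0,0],[0,0,0],[0,0,0],[0,0,0],[0,0,0]],"travel":[[0,0,-0.005],[0,0,-0.015],[0,0,-0.03],[0,0,-0.05],[0,0,-0.07],[0,0,-0.09],[0,0,-0.11],[0,0,-0.11]],"hand":[0.08,0.08,0.08,0.08,0.08,0.08,0.08,0.08]}'; python3 chk.py
python3 - <<'E'
from workcell import eyes
import cv2,pickle
c=eyes.camera("scene");t=eyes.camera("top");pickle.dump((c,t),open("s8.pkl","wb"))
cv2.imwrite("pics/sc8.png",cv2.resize(c["color"][60:270,170:450,::-1],(800,600),interpolation=cv2.INTER_CUBIC))
cv2.imwrite("pics/t8.png",cv2.resize(t["color"][120:300,150:390,::-1],(800,600),interpolation=cv2.INTER_CUBIC))
E
```

```text
clock: 13.58
eef_pos: [0.3923, 0.2427, 0.1439]
tool_rot: [0.633, -0.504, 0.46, 0.365]
ft_force: [0.6, -0.5, -0.3]
grip_width: 0.0796
[ 1.013  0.958  0.264  2.015 -0.738 -0.299] [-0.03 -0.   -0.05 -0.03 -0.01 -0.01] 13.575 0.07961384503192508
([-0.003, 0.001, -0.001], [-0.0022, 0.0055, 0.1135]) Fn -0.07031343140573358 Fx 0.6367963765183662 [0.92671655 0.20777177 0.04509765]
```

View pics/sc8.png

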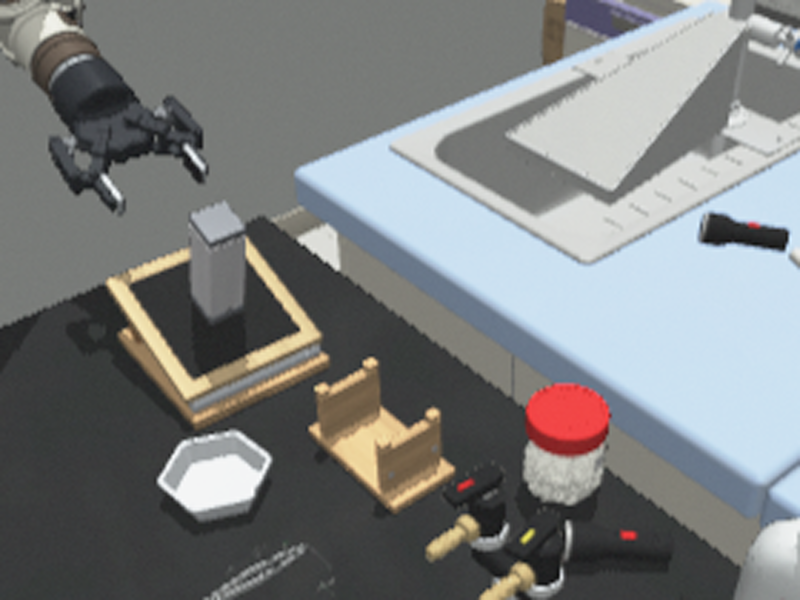

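View pics/t8.png

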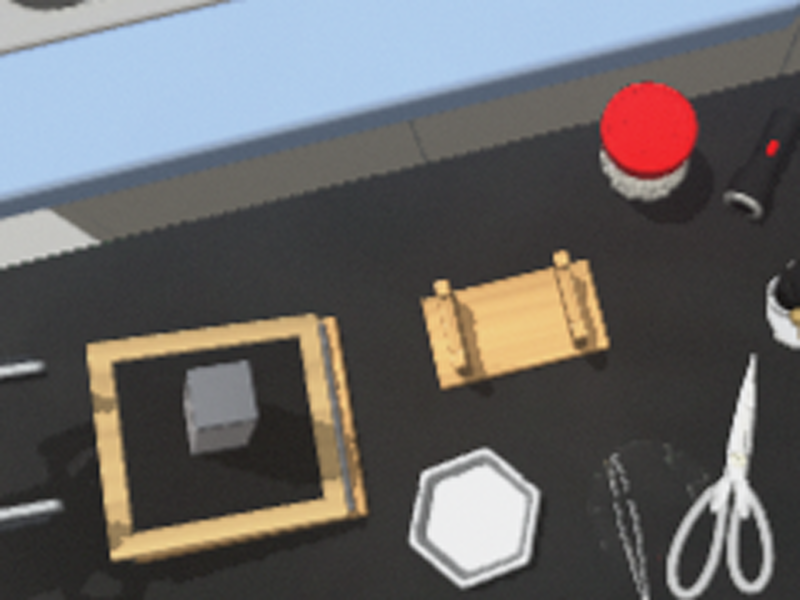

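The bar is standing alone on the board, at scene crop (217,265) and top crop (220,405). The jar and torch haven't moved. I'll wait a second and check that the bar is still and square.

```bash
python3 -m crank '{"dr":[[0,0,0],[0,0,0],[0,0,0],[0,0,0],[0,0,0],[0,0,0],[0,0,0],[0,0,0]],"travel":[[0,0,-0.01],[0,0,-0.02],[0,0,-0.02],[0,0,-0.02],[0,0,-0.02],[0,0,-0.02],[0,0,-0.02],[0,0,-0.02]],"hand":[0.08,0.08,0.08,0.08,0.08,0.08,0.08,0.08]}'
python3 - <<'E'
from ik import *
from workcell import eyes
import cv2
c0,t0=pickle.load(open("s8.pkl","rb"))
c=eyes.camera("scene");t=eyes.camera("top")
for a,b,(y0,y1,x0,x1) in((c0,c,(120,180,228,262)),(t0,t,(220,270,195,235))):
    print("bar region diff",np.abs(a["color"][y0:y1,x0:x1].astype(int)-b["color"][y0:y1,x0:x1]).max())
# predicted outline if square
Bc=np.array([.4025,.1745,.0595]); sx,sy=.0,0
mid=np.array([.4158,.1387,.1098])-.021*BX+.0005*BN
X=np.array([mid+.019*(i*BX+j*BY)+k*.06*BN for k in(-1,1) for i,j in((-1,-1),(1,-1),(1,1),(-1,1))])
ims=[]
for cam,(y0,y1,x0,x1) in((c,(115,187,212,284)),(t,(210,282,178,250))):
    im=cv2.resize(cam["color"][y0:y1,x0:x1,::-1],None,fx=5.5,fy=5.5,interpolation=cv2.INTER_CUBIC)
    uv=((proj(cam,X)+.5-[x0,y0])*5.5).astype(int)
    for k in(0,4): cv2.polylines(im,[uv[k:k+4]],True,(0,255,0) if k else (0,0,255),1)
    for i in range(4): cv2.line(im,tuple(map(int,uv[i])),tuple(map(int,uv[i+4])),(255,255,0),1)
    ims.append(im)
cv2.imwrite("pics/ov.png",np.hstack(ims))
E
```

```text
clock: 14.68
eef_pos: [0.3882, 0.2591, 0.1499]
tool_rot: [0.633, -0.504, 0.46, 0.366]
ft_force: [-0.0, 0.5, 0.7]
grip_width: 0.0799
bar region diff 93
bar region diff 8
```

View pics/ov.png

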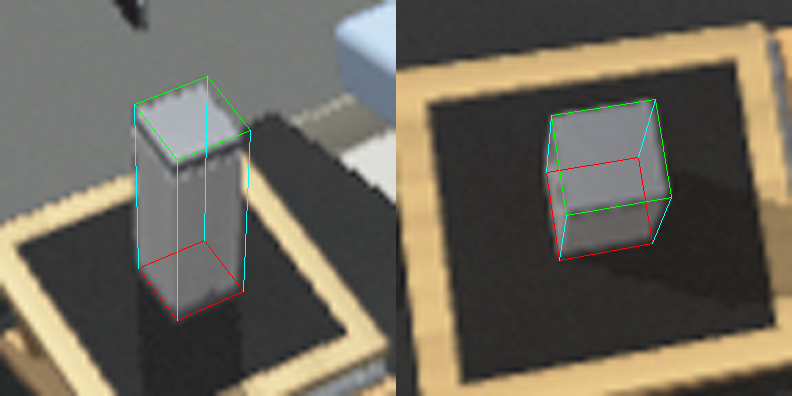

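```bash
python3 -c "
from workcell import job
print(job.job_done())"
```

```text
the job is handed in; nothing more can be done
None
```

The bar is standing on the inclined board, heavy end down, and the job was handed in at about 14.7 s of the 48 s allowed.

- **Finding the heavy end:** I lifted the bar straight up by its middle and held it level. The wrist read about +0.115 N·m about the jaw axis, against the 0.09 quoted, and 3.5 N of weight. That means the -y end, the one away from the board, is the heavy one.
- **Placing it:** I set that end on the board with the tool pointing downhill along the face. It touched about 60 mm above the bench, and I pressed with roughly 10 N, eased off, let go and backed out.

**Last checks:**
- **Square on its end:** The predicted outline of a bar standing square matches both camera pictures to about one pixel.
- **Not moving:** The top view of the bar had not changed 1.1 s after I backed out. The same comparison in the scene view disagreed, with a pixel difference of up to 93. The arm was still backing away then, so I put it down to the fingers or their shadow, but I did not check this.
- **Robot clear:** The gripper is well back from the bar and the wrist force reads close to zero.
- **Other things:** The jar and torch had not visibly moved in the pictures. I did not check the dye bottle closely, but the arm never went near it.

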